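# Sweep the offcuts into the tipped box

## Robot

A 6-joint arm with a two-finger parallel gripper is mounted at the origin on the work surface. World frame = base frame: x ahead of the robot, y to its left, z up, the work surface at z = 0. Lengths are in m, angles in rad, forces in N, time in s.
With the tool pointing down it reaches from about 0.25 to 0.775 m from the base axis. Payload 4 kg.
Tool frame: the origin (TCP) lies where the fingers leave the gripper's body, on its centre line; the fingertips stand 97 mm ahead of it and the grasp point (between the pads) lies 78 mm ahead of it; z points along the fingers, y is the direction in which the jaws open and shut (so a half turn about z gives the same grasp; the last joint's range is limited). The gripper opens to 94 mm and grips with 3 to 60 N. Pads are 16 mm wide; open, the fingers measure 119 mm over their backs; the gripper's body (75 mm by 177 mm) begins 78 mm behind the grasp point.
Start: joints at [-1.333, 0.087, 1.371, -0, 1.684, -0.103], TCP at [0.184, -0.518, 0.303] pointing down, gripper open.
Joint ranges: [-3.1, 3.1], [-0.76, 2.03], [0.27, 2.55], [-1.08, 4.22], [0.17, 2.65], [-2.57, 2.57]. Speed limits (rad/s): [2.79, 2.79, 3.14, 3.14, 3.14, 3.14].

## Interface

Orientations are given as a unit quaternion [w, x, y, z].
In Python, from workcell import r, kin, readout, grab_frame, finish_job gives the robot as it stands. Calls block until the motion is done:
- r.goto(position, orientation): joint-space move of the TCP to a pose.
- r.movel(position, v=0.15, ori=None, max_force=None): straight line of the TCP; ori=None keeps the orientation; v is the mean speed in m/s. With max_force (N) it stops when the force on the tool has changed by that much, and returns True; else False.
- r.move_joints(angles): joint-space move.
- r.move_gripper(opening, grip_force=None): finger opening in m; grip_force is the grip in N (None keeps the last); returns when the fingers have stopped.
- r.sleep(seconds).
- kin.solve_ik(position, orientation): joint angles nearest the present ones, or None.
- readout.get_state(): the state.
- grab_frame(name): name is "scene" or "top"; returns a dict with "color" (384x512x3 uint8, red, green, blue), "range_z" (384x512 float32, m along the optical axis (not along the pixel's ray), 0 where there is no reading), "fx", "fy", "cx", "cy" (pixels), "origin" and "attitude" of the camera in the world. Camera axes: x right, y down, z forward; pixel columns grow to the right and rows downward; lengths in m; the calibration is good to about 2 mm. A picture is of the moment at which its call begins.
A pose or a line that the arm cannot do raises r.MotionError and nothing moves.
- finish_job(): hands the job in, once; it reports no verdict.
The state is a dict: "time": time; "qpos": joint angles; "joint_velocities": joint speeds; "tau": joint torques, N m; "eef_pos": TCP position; "eef_rot": TCP orientation; "ft_force": force on the tool from outside, world axes, zero at the start; "wrist_torque": the same for the moment, N m; "finger_gap": finger opening in m.
Only numpy, scipy, OpenCV 4.12 (cv2) and the standard library are available. Lean on these libraries where they do the work, as an engineer would, in place of code of your own. Each camera call takes 0.05 s, during which the arm holds its last target.

## Task

Tip the open offcut box over the batten onto its side, so that its mouth faces the loose offcuts (a push high against its back does it). Then take the wooden bench pusher and sweep all four dark offcuts right into the box with it, without touching them with the gripper, leaving the box lying across the batten. Finally lay the pusher flat on the bench, out of the box, and leave the tape measure and the sanding block where they are.

Things in the scene. Friction and masses are not known exactly. Their poses are not given: they have to be found in the camera images.
- stop: Dark wooden batten fixed to the bench: 260 long (its x), 18 wide (its y), 10 high. Origin under its centre. Its +y side faces the standing box, its -y side faces the offcuts. Its y axis lies within 0.18 rad of the world's.
- box: Loose empty plywood box, open at the top, 0.6 to 0.95 kg: 240 long (x, along the batten), 130 wide (y), 150 high (z), walls 6. Origin under its centre, z towards the mouth. Stands upright on the batten's +y side, its -y wall 5 to 20 mm from it. Pushed that way it slides until its foot meets the batten; pushed on, high on its +y wall, it tips over the batten onto its -y wall (a pushed spot moves forward and up, in an arc).
- box_mouth (a point): Centre of the box's open mouth, in the plane of the rim, 150 from the underside along the box's z. Once tipped, the box lies across the batten with the mouth about 5 degrees down, its lip on the bench some 130 beyond the batten's middle; clear opening 228 wide, about 120 high. Only weight and friction hold it.
- box_lip (a point): Middle of the rim edge of the box's -y wall (outer face), which touches the bench once the box is tipped. The wall's last 36 mm is bevelled on the inner side from 6 mm to a sharp edge, so that things slide in over it. In the tipped box the surface they slide on is about 10 above the bench at 40 in from the lip, and 14 at 90 in.
- pusher: Loose wooden bench pusher, 0.2 kg, lying flat. Origin on its underside below the grip's centre; x points along the handle to the blade, z up. Grip: upright block 55 long (x), 24 wide (y), its top 72 above the underside; grasp it from above across the 24. Handle bar 30 wide, 16 thick along the underside from x -30 to the blade.
- pusher_blade (a point): Middle of the blade's pushing face, 150 ahead of the pusher's origin, 22.5 above its underside. The blade is 140 wide (y), 45 high, 12 thick (x 138 to 150); from each end a wing 8 thick points 22 further ahead, to x 172.
- piece_block: Dark hardwood offcut, a block 36 x 26 x 24 high, 25 g. Origin at its centre. The four offcuts lie 200 to 335 mm from the batten on its -y side, within about 75 mm either side of its middle line.
- piece_notched: Dark hardwood offcut with a step, 34 x 30, 27 high (14 at the low side), 22 g. Origin 13 above its underside.
- piece_disc: Dark dowel slice lying flat, diameter 34, 22 high, 20 g. Origin at its centre.
- piece_square: Dark hardwood offcut, 30 x 30 x 20 high, 22 g. Origin at its centre.
- tape_measure: Yellow tape measure, 62 x 40 x 36 high, lying beside the offcuts (sizes in mm). Bystander: leave it alone. Origin under its centre.
- sanding_block: Cork sanding block 50 x 100 x 30 high, lying beside the standing box, at its end nearer the robot (sizes in mm). Bystander: leave it alone. Origin under its centre.
Mind the look-alikes: they are no part of the job. What is shaped like the piece_square but red is not meant.

How it is judged:
By the outcome, as a careful person would: the job done as asked, in the order asked, and still so for the second after the job is handed in, with the robot touching nothing.
It also fails if it takes over 72 s, if anything falls off the work surface, if the arm or the gripper's body presses on something with over 40 N, if the wrist force passes 120 N, or if a joint passes its speed limit or range.

## Working session

There is one attempt and no reset: what is moved stays moved. The work goes in short steps, each a Python script; the robot and the scene stay as the last script left them, time stands still between calls to the robot, and variables do not carry over. Pictures are saved under pics/ and viewed, and the job is handed in when it is done.

```bash
ls; mkdir -p pics; python3 - <<'E'
from workcell import r, kin, readout, grab_frame
import cv2,numpy as np
for n in ("scene","top"):
    f=grab_frame(n); cv2.imwrite(f"pics/{n}0.png",f["color"][:,:,::-1]); np.savez(f"{n}0.npz",**f)
    print(n,f["fx"],f["cx"],f["cy"],f["origin"],f["attitude"])
s=readout.get_state(); print(s["time"],s["eef_rot"],s["finger_gap"])
E
```

```text
pics
scene 493.2782864938308 262.85646493754666 191.84293026904587 [1.13603212 0.17699665 1.16267778] [-0.15220515  0.53541794  0.80041709 -0.22247179]
top 499.3781384684677 253.02156097943086 189.24935302552154 [ 0.42653279 -0.03764856  1.32502613] [-0.02717507  0.71088081 -0.70204446  0.03230415]
0.1 [-9.89085397e-04  9.85516853e-01  1.69574609e-01 -7.38648759e-05] 0.09379097719209406
```

View pics/scene0.png

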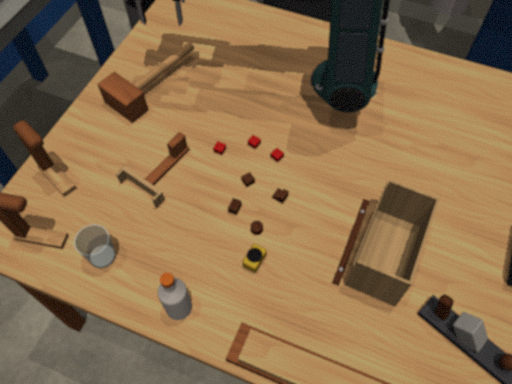

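View pics/top0.png

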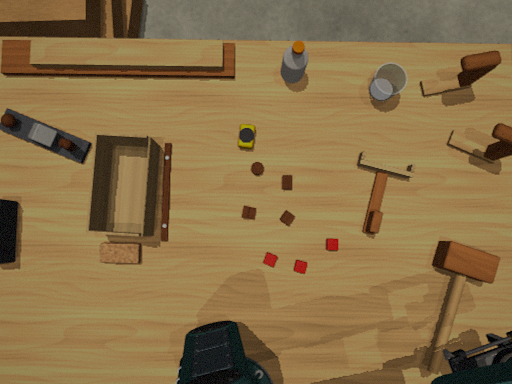

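The top view shows the box (125,185), batten (167,192), offcuts at (257,168), (287,182), (249,212), (287,218), tape (247,136), and pusher (grip 374,220; blade 386,165). There are red look-alikes at (271,259), (301,266), (332,244).

```bash
cat > h.py <<'E'
import numpy as np, cv2
from scipy.spatial.transform import Rotation as R
def cloud(f):
    z=f["range_z"]; v,u=np.mgrid[:z.shape[0],:z.shape[1]]
    p=np.stack([(u-f["cx"])/f["fx"]*z,(v-f["cy"])/f["fy"]*z,z],-1)
    q=np.asarray(f["attitude"]); M=R.from_quat(q[[1,2,3,0]]).as_matrix()
    P=p@M.T+np.asarray(f["origin"]); P[z==0]=np.nan
    return P
def blobs(f,zmin=.007,zmax=.3,amin=20):
    P=cloud(f); m=((P[...,2]>zmin)&(P[...,2]<zmax)).astype(np.uint8)
    n,l,st,c=cv2.connectedComponentsWithStats(m,connectivity=4)
    out=[]
    for i in range(1,n):
        if st[i,4]<amin: continue
        k=l==i; Q=P[k]; zt=np.percentile(Q[:,2],95)
        T=Q[Q[:,2]>zt-.006]
        rect=cv2.minAreaRect(T[:,:2].astype(np.float32)*1000)
        out.append(dict(px=c[i].round(),area=st[i,4],zt=zt,rect=rect,col=f["color"][k].mean(0).round(),mask=k))
    return out
E
python3 - <<'E'
from h import *
for n in ("top","scene"):
    f=dict(np.load(n+"0.npz")); print(n)
    P=cloud(f); k=P[200:,:,2] ; print("floor z", np.nanmedian(P[220:300,300:420,2]) if n=="top" else '')
    for b in blobs(f):
        print(b["px"],b["area"],"zt%.3f"%b["zt"],"c",np.round(b["rect"][0]),"sz",np.round(b["rect"][1]),"a%.1f"%b["rect"][2],b["col"])
E
```

```text
top
floor z 0.0016137155212377907
[118.  58.] 8622 zt0.059 c [888. 288.] sz [ 73. 500.] a0.1 [130.  99.  58.]
[295.  63.] 870 zt0.192 c [ 858. -148.] sz [29. 26.] a3.4 [103.  89.  71.]
[464.  73.] 1595 zt0.201 c [ 831. -576.] sz [33. 86.] a11.9 [102.  70.  39.]
[388.  81.] 979 zt0.102 c [ 813. -389.] sz [82. 81.] a1.0 [113. 105.  89.]
[ 45. 136.] 2089 zt0.096 c [652. 454.] sz [100.  41.] a68.7 [62. 57. 53.]
[485. 144.] 1356 zt0.199 c [ 661. -623.] sz [42. 33.] a69.7 [99. 71. 40.]
[247. 136.] 375 zt0.042 c [676. -27.] sz [40. 59.] a85.1 [96. 85. 27.]
[121. 181.] 4099 zt0.151 c [535. 274.] sz [132. 240.] a87.3 [77. 61. 38.]
[166. 191.] 634 zt0.015 c [530. 182.] sz [ 19. 257.] a89.3 [84. 50. 29.]
[379. 191.] 1353 zt0.074 c [ 455. -356.] sz [24. 55.] a75.4 [120.  83.  47.]
[133. 155.] 24 zt0.012 c [625. 273.] sz [15. 15.] a45.3 [111.  89.  57.]
[257. 168.] 135 zt0.026 c [593. -57.] sz [32. 31.] a63.9 [83. 47. 25.]
[135. 176.] 33 zt0.012 c [569. 265.] sz [20. 22.] a55.8 [156. 128.  84.]
[287. 182.] 141 zt0.029 c [ 556. -136.] sz [32. 24.] a0.3 [83. 49. 26.]
[127. 179.] 28 zt0.013 c [560. 
[... 3113 characters left out ...]
287.] sz [29. 11.] a2.4 [177. 140.  95.]
[400. 248.] 23 zt0.011 c [504. 305.] sz [20. 11.] a13.6 [170. 135.  91.]
[374. 252.] 27 zt0.011 c [543. 245.] sz [27. 12.] a0.7 [163. 129.  87.]
[381. 253.] 20 zt0.011 c [537. 265.] sz [13. 17.] a60.4 [166. 131.  89.]
[399. 256.] 34 zt0.011 c [528. 309.] sz [17. 22.] a77.3 [152. 121.  82.]
[510. 273.] 94 zt0.032 c [487. 571.] sz [29.  5.] a8.9 [31. 25. 20.]
[387. 265.] 31 zt0.011 c [565. 286.] sz [21. 22.] a88.5 [176. 139.  94.]
[174. 296.] 1157 zt0.192 c [ 860. -149.] sz [29. 27.] a68.6 [124. 105.  90.]
[468. 336.] 3255 zt0.092 c [654. 454.] sz [102.  44.] a68.9 [64. 58. 53.]
[289. 361.] 4753 zt0.059 c [890. 187.] sz [ 71. 302.] a0.0 [163. 123.  79.]
```

```bash
cat >> h.py <<'E'
def ori(yaw):
    q=(R.from_euler('z',yaw)*R.from_euler('x',np.pi)).as_quat(); return q[[3,0,1,2]]
E
python3 - <<'E'
from h import *
f=dict(np.load("top0.npz"));P=cloud(f)
g=dict(np.load("scene0.npz"));Pg=cloud(g)
for F,Q,box in((f,P,(140,240,158,176)),(g,Pg,(195,290,330,375))):
    c=F["color"].astype(int);m=np.zeros(c.shape[:2],bool);m[box[0]:box[1],box[2]:box[3]]=1
    m&=(Q[...,2]>.006)&(Q[...,2]<.02)&(c[...,0]<130)
    T=Q[m]; vx,vy,x0,y0=cv2.fitLine(T[:,:2].astype(np.float32),cv2.DIST_HUBER,0,.01,.01).ravel()
    print("batten",T[:,:2].mean(0),np.degrees(np.arctan(vy/vx)),np.median(T[:,2]))
# pusher: handle + blade
m=[b for b in blobs(f) if 300<b["area"] and abs(b["px"][0]-379)<3][0]["mask"]; Q=P[m]
bl=Q[(Q[:,2]>.03)&(Q[:,0]>.53)];print("blade",cv2.minAreaRect(bl[:,:2].astype(np.float32)*1000))
from workcell import kin
for y in(np.pi/2,-np.pi/2):
    for p in((.535,.42,.25),(.535,.18,.29)):
        print(y,np.round(kin.solve_ik(np.array(p),ori(y)),2))
for y0 in (-.25,np.pi-.25): print(kin.solve_ik(np.array((.455,-.357,.13)),ori(y0)))
for y0 in (np.pi/2,-np.pi/2):
  for p in((.47,-.36,.13),(.5,-.03,.15),(.555,-.03,.15)): print(y0,p,np.round(kin.solve_ik(np.array(p),ori(y0)),2))
E
```

```text
batten [0.53301365 0.18355344] -0.090168476 0.010824051509322086
batten [0.54442185 0.18583225] -0.72463584 0.011054857060290302
blade ((604.6118774414062, -393.7115478515625), (140.92733764648438, 35.6400146484375), 76.07113647460938)
1.5707963267948966 [ 0.58  0.39  1.1  -0.    1.64  0.58]
1.5707963267948966 [ 0.22  0.12  1.36 -0.    1.66  0.22]
-1.5707963267948966 [ 0.58  0.39  1.1   0.    1.64 -2.56]Traceback (most recent call last):
  File "<stdin>", line 15, in <module>
    return _wrapfunc(a, 'round', decimals=decimals, out=out)
    return _wrapit(obj, method, *args, **kwds)
    result = getattr(arr, method)(*args, **kwds)
TypeError: unsupported operand type(s) for *: 'NoneType' and 'float'
```

```bash
python3 - <<'E'
from workcell import r, kin, readout, grab_frame
from h import *
o=ori(np.pi/2)
r.goto([.42,-.15,.42],o)
r.goto([.535,.40,.36],o)
xc=.536
r.movel([xc,.375,.13+.097],v=.2)
Py=.190
print(r.movel([xc,Py+.130+.008,.13+.097],v=.08), readout.get_state()["ft_force"])
for th in np.radians([8,16,24,32,40,46,52,58]):
    y=.13*np.cos(th)-.13*np.sin(th); z=.13*np.cos(th)+.13*np.sin(th)
    h=r.movel([xc,Py+y+.008,z+.097],v=.1,max_force=30); s=readout.get_state()
    print(round(np.degrees(th)),h,np.round(s["ft_force"],1),round(s["time"],1))
    if h: break
f=grab_frame("scene"); cv2.imwrite("pics/scene1.png",f["color"][:,:,::-1])
E
```

```text
False [-0.4348603   7.35358967  5.64617902]
8 False [0.8 8.5 7.3] 5.8
16 False [-0.2  5.9  8.7] 6.2
24 False [-0.2  4.3  6.6] 6.6
32 False [0.4 3.  7.4] 7.0
40 False [-0.1  0.9  3.8] 7.4
46 False [-0.   1.   0.4] 7.7
52 False [-0.5 -0.2 -0.4] 8.1
58 False [ 0.1 -0.5  0.2] 8.4
```

View pics/scene1.png

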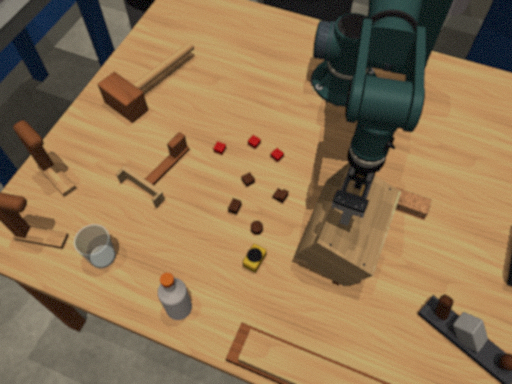

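The box now lies tipped, around (345,235), with its mouth toward the offcuts. Next: look again from clear, then grasp the pusher.

```bash
python3 - <<'E'
from workcell import r, kin, readout, grab_frame
from h import *
p=readout.get_state()["eef_pos"]
r.movel([p[0],p[1],.36],v=.25)
yw=np.radians(-14.2); o=ori(yw)
g=np.array([.456,-.358])
r.goto([g[0],g[1],.25],o)
f=grab_frame("top"); np.savez("top1.npz",**f); cv2.imwrite("pics/top1.png",f["color"][:,:,::-1])
P=cloud(f)
for b in blobs(f):
    x,y=b["rect"][0]
    if 330<x<700 and -330<y<330: print(b["px"],b["area"],"zt%.3f"%b["zt"],np.round(b["rect"][0]),np.round(b["rect"][1]),"a%.1f"%b["rect"][2])
r.movel([g[0],g[1],.050+.078],v=.15,max_force=15)
r.move_gripper(.015,45)
s=readout.get_state(); print(s["finger_gap"],s["eef_pos"],s["time"])
E
```

```text
[247. 136.] 380 zt0.041 [677. -28.] [39. 59.] a86.2
[122. 181.] 3928 zt0.152 [538. 270.] [132. 241.] a89.3
[166. 191.] 635 zt0.015 [529. 182.] [ 19. 257.] a89.4
[378. 194.] 1647 zt0.297 [ 472. -296.] [49. 68.] a74.8
[125. 158.] 37 zt0.012 [616. 293.] [17. 30.] a0.8
[134. 163.] 21 zt0.012 [605. 271.] [18. 13.] a33.1
[257. 168.] 131 zt0.027 [593. -57.] [32. 32.] a42.8
[118. 170.] 36 zt0.013 [585. 312.] [21. 21.] a38.0
[121. 180.] 44 zt0.013 [554. 300.] [32. 21.] a44.0
[287. 183.] 144 zt0.029 [ 556. -136.] [32. 24.] a0.3
[139. 187.] 38 zt0.013 [540. 255.] [22. 22.] a57.0
[125. 190.] 23 zt0.012 [530. 291.] [25.  9.] a49.1
[118. 198.] 46 zt0.012 [506. 307.] [51. 15.] a9.2
[129. 203.] 35 zt0.012 [498. 282.] [27. 19.] a67.4
[249. 212.] 152 zt0.030 [478. -28.] [15. 29.] a79.6
[287. 218.] 136 zt0.025 [ 463. -137.] [29. 29.] a54.1
[333. 244.] 140 zt0.025 [ 395. -255.] [29. 29.] a89.8
[120. 253.] 801 zt0.035 [367. 295.] [100.  49.] a88.3
[270. 259.] 138 zt0.026 [355. -93.] [28. 29.] a72.8
[301. 267.] 142 zt0.027 [ 338. -172.] [29. 28.] a76.3
0.023700201178388683 [ 0.45600723 -0.35766731  0.12789124] 12.9667
```

View pics/top1.png

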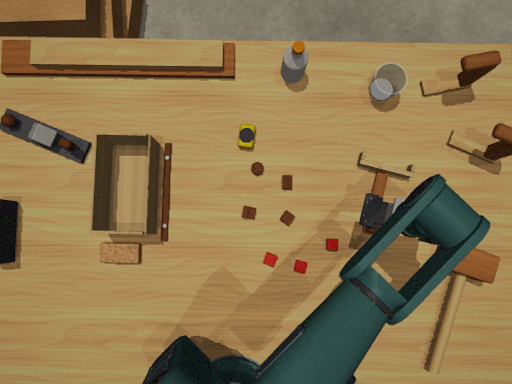

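The picture at (125,185) shows the box standing upright again, so the tip didn't hold. I'll check how far over it was in scene1.

```bash
python3 - <<'E'
from h import *
f=dict(np.load("scene0.npz"));q=f["attitude"];M=R.from_quat(q[[1,2,3,0]]).as_matrix()
im=cv2.imread("pics/scene1.png")
P=np.array([.191,0]);
def pr(X):
    c=M.T@(np.array(X)-f["origin"]); return (c[0]/c[2]*f["fx"]+f["cx"],c[1]/c[2]*f["fy"]+f["cy"])
crop=(230,130,200,170);s=4
big=cv2.resize(im[130:300,230:430],None,fx=4,fy=3.5,interpolation=cv2.INTER_CUBIC)
for th,col in((46,(0,255,0)),(58,(255,0,0)),(85,(0,0,255))):
    t=np.radians(th)
    for x in (.416,.656):
        pts=[]
        for a,b in((0,0),(.13,0),(.13,.15),(0,.15)):
            y=P[0]+a*np.cos(t)-b*np.sin(t)+.01*min(1,np.tan(t)); z=a*np.sin(t)+b*np.cos(t)
            u,v=pr((x,y,z)); pts.append(((u-230)*4,(v-130)*3.5))
        cv2.polylines(big,[np.int32(pts)],True,col,1)
cv2.imwrite("pics/zoom1.png",big)
E
```

```text
(no output)
```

View pics/zoom1.png

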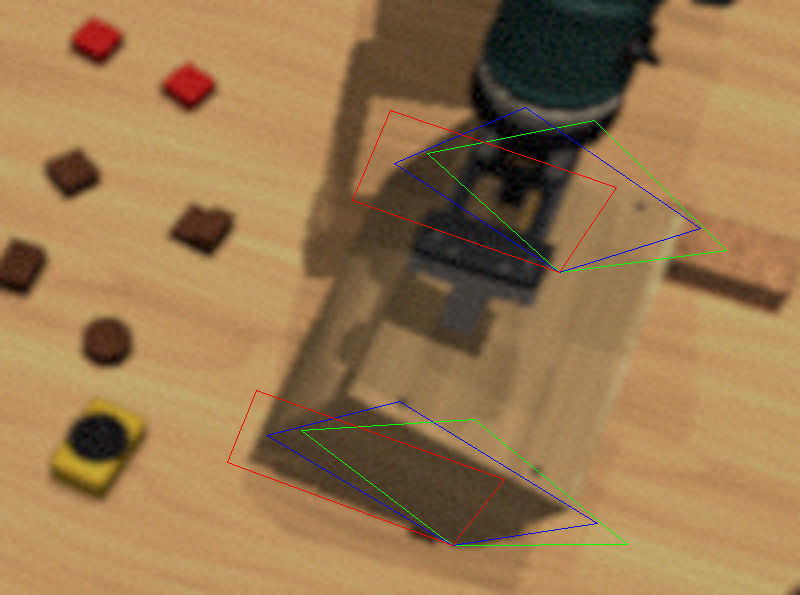

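scene1 shows the box at only about 67°: its end-panel rim edge runs from (250,460) to (350,395) in the zoom. It rocked back as I withdrew. I'll let go of the pusher and tip again, following the arc all the way down, and look before leaving.

```bash
python3 - <<'E'
from workcell import r, kin, readout, grab_frame
from h import *
r.move_gripper(.09)
p=readout.get_state()["eef_pos"]
r.movel([p[0],p[1],.25],v=.25)
o=ori(np.pi/2)
r.goto([.42,-.10,.36],o)
r.goto([.537,.385,.34],o)
xc=.537
r.movel([xc,.36,.13+.097],v=.2)
Py=.190
r.movel([xc,Py+.130+.008,.13+.097],v=.08)
for d in [10,20,30,40,48,56,64,72,79,86]:
    th=np.radians(d)
    y=.13*np.cos(th)-.13*np.sin(th); z=.13*np.cos(th)+.13*np.sin(th)
    h=r.movel([xc,Py+y+.008,z+.097],v=.1,max_force=25); s=readout.get_state()
    print(d,h,np.round(s["ft_force"],1),round(s["time"],1))
    if h: break
    if d in(56,72): f=grab_frame("scene"); cv2.imwrite(f"pics/s2_{d}.png",f["color"][100:330,200:470,::-1])
r.sleep(.2)
f=grab_frame("scene"); np.savez("scene2.npz",**f)
cv2.imwrite("pics/s2_end.png",f["color"][100:330,200:470,::-1])
a=[cv2.imread(f"pics/s2_{k}.png") for k in(56,72,"end")]
cv2.imwrite("pics/s2.png",np.hstack(a)[:, :800])
print(readout.get_state()["ft_force"],readout.get_state()["eef_pos"])
E
```

```text
10 False [2.8 8.6 7.6] 19.6
20 False [2.3 4.5 8.2] 20.0
30 False [1.7 2.8 7.5] 20.5
40 False [0.6 1.1 5. ] 21.0
48 False [ 0.3 -0.2  1.3] 21.4
56 False [-0.3 -1.   0.9] 21.8
64 False [ 0.1 -0.2 -0.2] 22.2
72 False [-0.6 -0.1 -0.2] 22.6
79 False [ 0.4 -0.8  0.3] 23.1
86 False [0.4 0.6 0.5] 23.4
[ 0.39847412  0.42144693 -0.20314882] [0.53716694 0.07758957 0.23615432]
```

View pics/s2.png

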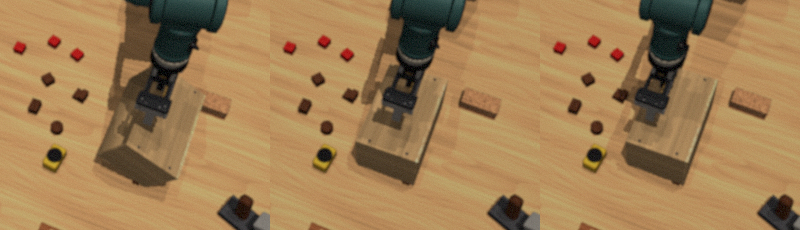

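The box is now lying flat over the batten in the last two frames, with no force on the fingers. I'll withdraw straight up, re-grasp the pusher and measure the box.

```bash
python3 - <<'E'
from workcell import r, kin, readout, grab_frame
from h import *
p=readout.get_state()["eef_pos"]
r.movel([p[0],p[1],.34],v=.25)
yw=np.radians(-14.2); o=ori(yw)
g=np.array([.456,-.358])
r.goto([g[0],g[1],.25],o)
f=grab_frame("top"); np.savez("top2.npz",**f); cv2.imwrite("pics/top2.png",f["color"][:,:,::-1])
P=cloud(f)
for b in blobs(f):
    x,y=b["rect"][0]
    if 330<x<700 and -330<y<330: print(b["px"],b["area"],"zt%.3f"%b["zt"],np.round(b["rect"][0]),np.round(b["rect"][1]),"a%.1f"%b["rect"][2])
    if b["area"]>2000 and abs(x-535)<60:
        Q=P[b["mask"]];Q=Q[Q[:,2]>.12];print("top face",cv2.minAreaRect(Q[:,:2].astype(np.float32)*1000),np.polyfit(Q[:,1],Q[:,2],1))
r.movel([g[0],g[1],.050+.078],v=.2,max_force=15)
r.move_gripper(.015,45)
s=readout.get_state(); print(s["finger_gap"],s["eef_pos"],s["time"])
E
```

```text
[247. 136.] 374 zt0.041 [677. -28.] [40. 58.] a83.0
[184. 185.] 6361 zt0.143 [536. 123.] [141. 240.] a89.6
top face ((536.414794921875, 117.7613754272461), (150.16494750976562, 240.32638549804688), 89.2255859375) [0.08075699 0.1270991 ]
[379. 194.] 1637 zt0.297 [ 472. -297.] [50. 68.] a76.2
[257. 168.] 132 zt0.027 [592. -58.] [33. 29.] a0.5
[287. 183.] 148 zt0.030 [ 556. -136.] [32. 24.] a0.4
[249. 212.] 153 zt0.031 [478. -28.] [14. 30.] a76.8
[287. 218.] 135 zt0.025 [ 463. -137.] [29. 29.] a54.9
[333. 244.] 138 zt0.025 [ 395. -255.] [28. 29.] a0.4
[120. 253.] 800 zt0.035 [367. 295.] [100.  50.] a88.7
[270. 259.] 137 zt0.026 [355. -94.] [30. 29.] a70.0
[301. 267.] 140 zt0.025 [ 337. -172.] [30. 30.] a74.7
0.02379238032650497 [ 0.45598537 -0.35793217  0.12792475] 27.75
```

View pics/top2.png

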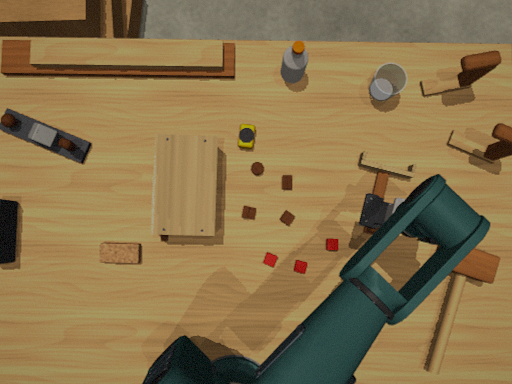

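Box lies well: the top face spans x 416–656, y 43–193 mm at a slope of 0.081, so the lip is near y=54 mm. The pusher is gripped at 23.8 mm. Next I'll carry it to the start of the left stroke and check the blade pose.

```bash
python3 - <<'E'
from workcell import r, kin, readout, grab_frame
from h import *
p=readout.get_state()["eef_pos"]
r.movel([p[0],p[1],.20],v=.2)
o=ori(np.pi/2)
r.goto([.466,-.357,.20],o)
r.movel([.466,-.357,.132],v=.15,max_force=12)
f=grab_frame("top"); np.savez("top3.npz",**f); cv2.imwrite("pics/top3.png",f["color"][:,:,::-1])
P=cloud(f)
m=(P[...,0]>.38)&(P[...,0]<.56)&(P[...,1]>-.228)&(P[...,1]<-.17)&(P[...,2]>.03)&(P[...,2]<.07)
Q=P[m];print(cv2.minAreaRect(Q[:,:2].astype(np.float32)*1000),Q.min(0),Q.max(0),np.median(Q[:,2]))
s=readout.get_state(); print(s["finger_gap"],s["eef_pos"],s["time"],s["ft_force"])
E
```

```text
((465.1496276855469, -205.12318420410156), (138.3434295654297, 32.800960540771484), 0.06567009538412094) [ 0.39595989 -0.22152043  0.03021643] [ 0.53433903 -0.18864859  0.05809755] 0.04980609927807533
0.023956222175570394 [ 0.46646608 -0.35743128  0.1331095 ] 30.4917 [ 0.87455981  0.1770397  -2.92473526]
```

View pics/top3.png

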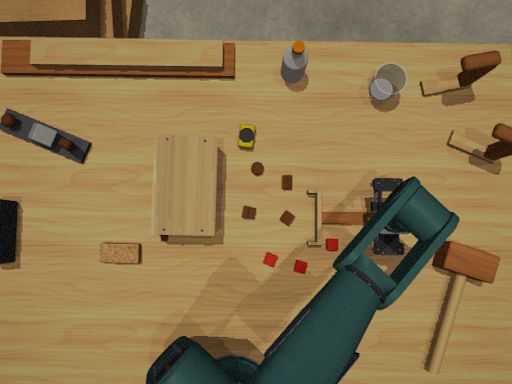

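Blade is where expected: 396–534 mm in x, wing tips at y=-189 mm, level, and clear of the red piece at (333,244). Starting stroke 1.

```bash
python3 - <<'E'
from workcell import r, kin, readout, grab_frame
from h import *
def go(x,fy,zb,v=.12,mf=25):
    h=r.movel([x,fy-.150,.128+zb],v=v,max_force=mf); s=readout.get_state()
    print(x,fy,h,np.round(s["ft_force"],1),round(s["time"],1)); return h
for w in [(.466,-.10,.003),(.499,.010,.003),(.500,.050,.010),(.500,.070,.014),(.500,.114,.017)]:
    if go(*w): break
f=grab_frame("scene"); cv2.imwrite("pics/s4.png",f["color"][:,:,::-1])
E
```

```text
0.466 -0.1 False [-0.2  0.3 -0.7] 31.5
0.499 0.01 False [-0.  -0.2 -2.1] 32.6
0.5 0.05 False [ 0.3 -0.3 -2.4] 33.1
0.5 0.07 False [ 0.1 -0.2 -2.2] 33.5
0.5 0.114 False [ 0.1 -0.1 -1.1] 34.0
```

View pics/s4.png

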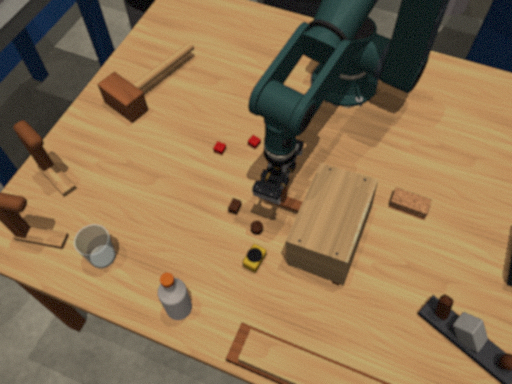

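Stroke 1 went in without resistance. The block (234,206) and disc (256,227) remain. I'll back out, lift over them, and make stroke 2.

```bash
python3 - <<'E'
from workcell import r, kin, readout, grab_frame
from h import *
def go(x,fy,zb,v=.12,mf=25):
    h=r.movel([x,fy-.150,.128+zb],v=v,max_force=mf); s=readout.get_state()
    print(x,fy,h,np.round(s["ft_force"],1),round(s["time"],1)); return h
for w in [(.500,.0,.017,.2),(.500,-.01,.08,.2),(.557,-.205,.08,.25)]: go(*w)
f=grab_frame("top"); np.savez("top5.npz",**f)
for b in blobs(f):
    x,y=b["rect"][0]
    if 330<x<700 and -330<y<330 and b["zt"]<.06: print(b["px"],b["area"],"zt%.3f"%b["zt"],np.round(b["rect"][0]),np.round(b["rect"][1]),"a%.1f"%b["rect"][2])
go(.557,-.205,.003,.15)
for w in [(.557,-.06,.003),(.557,.010,.003),(.562,.050,.010),(.565,.070,.014),(.565,.102,.017)]:
    if go(*w): break
go(.562,.0,.017,.2)
f=grab_frame("scene"); np.savez("scene5.npz",**f); cv2.imwrite("pics/s5.png",f["color"][:,:,::-1])
E
```

```text
0.5 0.0 False [-0.   0.9 -1.7] 34.7
0.5 -0.01 False [ 0.6 -0.1 -2.4] 35.2
0.557 -0.205 False [-0.6 -0.4 -2.8] 36.2
[246. 136.] 379 zt0.041 [677. -28.] [39. 59.] a80.5
[257. 168.] 134 zt0.027 [593. -57.] [32. 31.] a62.1
[287. 182.] 144 zt0.030 [ 556. -136.] [24. 32.] a89.9
[330. 243.] 80 zt0.025 [ 401. -249.] [20. 35.] a52.4
[120. 253.] 797 zt0.035 [367. 294.] [100.  49.] a88.6
[270. 259.] 139 zt0.026 [354. -93.] [30. 29.] a68.0
[300. 267.] 147 zt0.025 [ 337. -172.] [30. 30.] a76.0
0.557 -0.205 False [ 0.1 -0.3 -1.4] 36.9
0.557 -0.06 False [-0.2 -0.4 -1.7] 38.2
0.557 0.01 False [ 0.1 -0.  -2.1] 39.0
0.562 0.05 False [-0.1 -1.2 -2.3] 39.5
0.565 0.07 False [-0.5 -0.7 -1.3] 39.8
0.565 0.102 False [-0.1 -0.2 -1.6] 40.2
0.562 0.0 False [ 0.4 -0.  -1.7] 40.9
```

View pics/s5.png

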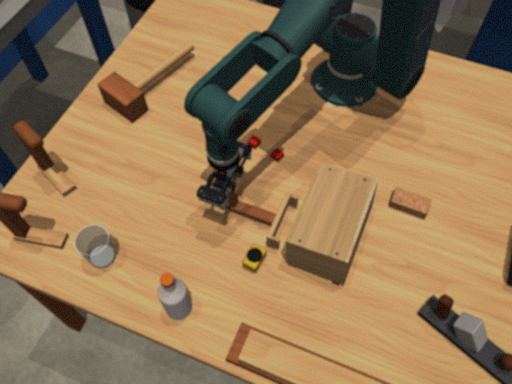

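No offcuts remain on the bench; only the tape (255,258) and red pieces are visible. I'll lay the pusher down well clear.

```bash
python3 - <<'E'
from workcell import r, kin, readout, grab_frame
from h import *
r.movel([.557,-.17,.19],v=.2)
r.movel([.557,-.34,.19],v=.2)
r.movel([.557,-.34,.1285],v=.1,max_force=10)
r.move_gripper(.06)
r.movel([.557,-.34,.30],v=.2)
r.goto([.30,-.42,.32],ori(np.radians(19.5)))
r.sleep(.3)
f=grab_frame("top"); np.savez("top6.npz",**f); cv2.imwrite("pics/top6.png",f["color"][:,:,::-1])
P=cloud(f)
g=grab_frame("scene"); cv2.imwrite("pics/s6.png",g["color"][:,:,::-1])
for n,F in(("top",f),("scene",g)):
  print(n)
  for b in blobs(F):
    x,y=b["rect"][0]
    if 330<x<720 and -450<y<330: print(b["px"],b["area"],"zt%.3f"%b["zt"],np.round(b["rect"][0]),np.round(b["rect"][1]),"a%.1f"%b["rect"][2])
    if n=="top" and b["area"]>4000 and abs(x-535)<60:
        Q=P[b["mask"]];Q=Q[Q[:,2]>.12];print("top face",cv2.minAreaRect(Q[:,:2].astype(np.float32)*1000),np.polyfit(Q[:,1],Q[:,2],1))
s=readout.get_state();print(s["time"],s["ft_force"])
E
```

```text
top
[247. 136.] 376 zt0.041 [676. -28.] [40. 59.] a81.6
[184. 185.] 6357 zt0.143 [536. 120.] [147. 240.] a89.2
top face ((536.6000366210938, 118.05120086669922), (150.4666290283203, 240.61367797851562), 89.060791015625) [0.08195652 0.12692072]
[334. 183.] 1186 zt0.074 [ 554. -340.] [21. 54.] a0.5
[333. 244.] 140 zt0.025 [ 395. -255.] [29. 29.] a0.1
[120. 253.] 804 zt0.035 [367. 295.] [99. 50.] a88.4
[270. 260.] 138 zt0.026 [355. -94.] [29. 29.] a71.8
[301. 267.] 143 zt0.025 [ 337. -173.] [29. 29.] a75.1
scene
[253. 141.] 121 zt0.024 [ 339. -173.] [31. 31.] a72.5
[219. 147.] 121 zt0.026 [ 398. -257.] [31. 32.] a5.0
[277. 154.] 125 zt0.025 [357. -95.] [30. 31.] a67.6
[330. 222.] 7194 zt0.143 [538. 118.] [148. 243.] a89.2
[192. 188.] 1393 zt0.074 [ 557. -343.] [55. 26.] a89.0
[410. 202.] 778 zt0.034 [370. 294.] [99. 53.] a88.2
[254. 257.] 444 zt0.041 [680. -29.] [40. 60.] a82.7
46.125 [ 0.87669498 -0.75639634 -0.55244117]
```

View pics/top6.png

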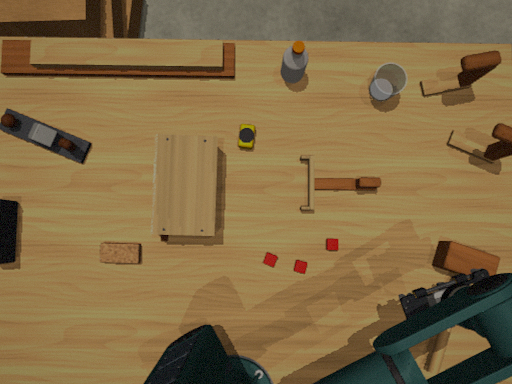

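View pics/s6.png

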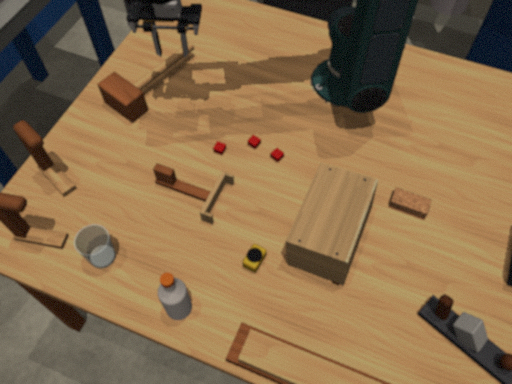

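The pusher lies flat at (335,184), with its grip top at 74 mm. The box is unchanged across the batten, no dark offcut is left outside, and the tape (247,136) and sanding block (120,253) haven't moved. Handing in.

```bash
python3 - <<'E'
from workcell import finish_job
print(finish_job())
E
```

```text
the job is handed in; nothing more can be done
None
```

The box is tipped over the batten with its mouth towards the offcuts, and I swept all four dark offcuts into it in two strokes of the pusher. The pusher then went down flat on the bench, clear of the box. I handed the job in after about 46 s of the 72 s.

- **First tip failed:** the box reached only about 67° and rocked back upright as I withdrew. By then I had already gripped the pusher, still lying in place. I let go of it, tipped the box again following the arc all the way down, and it stayed.
- **Box:** in the last pictures it lies across the batten at about 4.7°, within 1 mm of where it landed.
- **Offcuts:** none is left on the bench. I couldn't see inside the box. From the blade's travel they should be at least 45 mm in from the lip.
- **Bystanders:** the tape measure, the sanding block and the red look-alikes are where they started, to within 1–2 mm.
- **Forces:** the readings I took at the wrist stayed below about 12 N.

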